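# Re-index the specimen carriage on its loading rail

## Robot

A 7-joint arm with a two-finger parallel gripper is mounted at the origin on the work surface. World frame = base frame: x ahead of the robot, y to its left, z up, the work surface at z = 0. Lengths are in m, angles in rad, forces in N, time in s.
With the tool pointing down it reaches from about 0.425 to 0.925 m from the base axis. Payload 6.8 kg.
Tool frame: the origin (TCP) lies at the very end of the fingers, on their centre line; the grasp point (between the pads) lies 19 mm behind it (arm.grip_point_offset is the distance from the TCP to the grasp point, in m); z points along the fingers, y is the direction in which the jaws open and shut (so a half turn about z gives the same grasp; the last joint's range is limited). The gripper opens to 85 mm and grips with 20 to 120 N. Pads are 22 mm wide; open, the fingers measure 114 mm over their backs; the gripper's body (76 mm by 85 mm) begins 54 mm behind the grasp point. The pads swing forward as they close: fully open they stand 13 mm farther back than shut.
Start: joints at [1.135, 0.477, 0.022, 1.555, -0.011, 1.109, -0.083], TCP at [0.217, -0.639, 0.231] pointing down, gripper open.
Joint ranges: [-2.96, 2.96], [-0.34, 2.1], [-1.41, 1.46], [0.24, 2.44], [-1.37, 4.51], [0.17, 1.92], [-2.96, 2.96]. Speed limits (rad/s): [2.39, 2.39, 3.14, 3.14, 3.14, 3.14, 3.14].

## Interface

Orientations are given as [roll, pitch, yaw] about the fixed x, y, z axes, in that order (R = Rz(yaw) Ry(pitch) Rx(roll)).
In Python, from cell import arm, viewer gives the robot as it stands.
- The arm moves only by the shell command python3 -m handwheel 'ROWS'. ROWS is JSON, a list that holds one entry, the list of rows, each a list of 5 numbers: the opening, from 0 (shut) to 1 (fully open), then the shift along the tool's x, y, z in m, then the turn about the tool's z in rad. In form: [[[gripper, tx, ty, tz, turn], ...]]. A call has exactly 10 rows; each row is the pose to reach, as a shift and turn from the pose commanded when the call began, along the tool's axes at that moment; what a row does not reach only later rows make up. A row lasts 1/8 s, in which the tool goes at most 62.5 mm and 10.7 degrees, less where a joint would pass 70% of its speed; a pose out of reach is approached as far as the arm can. A call with a gripper value outside its range is refused whole. The fingers move at their own pace and stop on an object; the grip force is fixed at half the most. Time passes only in rows, so rows that repeat a pose let the fingers close, or fill a call up. It gives the time, the measured TCP pose, the force and the opening at its end, in the units of the state.
- arm.get_obs(): the state, without advancing time (a new reading comes with each control period).
- viewer.read_camera(name): name is "scene" or "top"; returns the picture (384x512x3 uint8, blue, green, red); there is no depth.
- viewer.camera_info(name): a dict with "fx", "fy", "cx", "cy" (pixels), "D" ([k1, k2, p1, p2, k3] as OpenCV has them; the pictures are not rectified), "rvec" (rotation vector, rad) and "tvec" (3), from world to camera coordinates, as OpenCV has them. Camera axes: x right, y down, z forward; pixel columns grow to the right and rows downward; lengths in m; the calibration is good to about 2 mm. A picture is of the moment at which its call begins. camera_info takes no time and is no camera call.
- arm.sign_off(): hands the job in, once; it reports no verdict.
The state is a dict: "clock": time; "qpos": joint angles; "dq": joint speeds; "joint_torque": joint torques, N m; "eef_pos": TCP position; "ee_rot": TCP orientation; "ft_force": force on the tool from outside, world axes, zero at the start; "torque": the same for the moment, N m; "finger_gap": finger opening in m.
Only numpy, scipy, OpenCV 4.12 (cv2) and the standard library are available. Lean on these libraries where they do the work, as an engineer would, in place of code of your own. Each camera call takes 0.05 s, during which the arm holds its last target. There are 200 camera calls.

## Task

Move the specimen carriage along its notched rail to the notch by the green flag: squeeze the orange release lever against the black post, keep it squeezed while you slide, then let the lever out so that its pawl drops fully into that notch, feeling for the notch because the flag is only set roughly beside it. Never force the carriage sideways against a caught pawl, leave the things lying around where they are, and let go of everything at the end.

Things in the scene. Friction and masses are not known exactly. Their poses are not given: they have to be found in the camera images.
- rail: Fixed steel plate 175 x 360 x 12 mm on the bench with an aluminium guide rail along its y, 30 mm high over the bench; small end blocks 48 mm high. Origin on the bench top under the middle of the guide's length; x points across the rail away from the robot, y along the rail (slide direction), z up. Its yaw lies within 0.3 rad.
- rack_nominal (a point): Middle of the toothed face's top edge of the dark steel rack, as designed, on the rail's far side, 34 mm above the bench. Notches open to rail -x: a 56 mm parking slot in the middle, and 12 mm notches 58 and 98 mm to either side. Lands from slot outwards: 24, 28, 30 mm long. The real rack sits 3 to 8 mm off along rail y, either way, unknown; this point does not show it.
- carriage (a joint): Slide of the carriage along the rail's y, m; 0 at the rail's middle, range -0.125 to 0.125, starts within 0.013 of 0. Dry friction 1 N, mass about 0.5 kg. A blue saddle 56 mm long along y, with an aluminium tray and copper coupon on the robot's side, none above 51 mm over the bench.
- post_top (a point): Centre of the top of the carriage's black post, 115 mm above the bench. The post is 12 mm thick across the rail, 28 mm wide along it and 70 mm tall, rigid on the carriage. With the pawl resting on a land, the carriage can also be pushed along by the post's side: about 2.5 N, then a firm stop when the pawl drops.
- handle (a point): Grip point on the carriage, 85 mm above the bench, half-way between the outer faces of black post and fully squeezed orange lever. Post's outer face: 22.5 mm to rail -x. Lever's outer face: 35.5 mm to +x free, 22.5 mm squeezed (58 mm over both free, 45 mm squeezed). Grip from above, closing along rail x; fingertips may go down to 55 mm above the bench. The pawl has this point's y.
- lever (a joint): Travel of the orange lever towards the post, m: 0 sprung out (pawl fully down in notch or slot), 0.007 with the pawl's tip resting on a land, 0.013 fully squeezed; the pawl passes the lands above 0.0075. Spring pushes out with 6 N at 0, 9 N at 0.007, 12 N at 0.013. Upright plate 12 mm thick, 28 mm wide along the rail, top 115 mm above the bench.
- pawl: Steel pawl tooth carried by the lever, 9 mm wide along y, pointing to rail +x into the rack; origin at its tip, 25 mm above the bench. Flanks are square: it drops only when over a notch (1.5 mm play each side) and then locks the carriage. More than 30 N on it is forcing it.
- flag_green: Green tab 12 x 18 x 40 mm standing behind the rack (rail x = 87.5 mm) beside the target notch, at one of rail y = -98, -58, 58, 98 mm; white tabs stand at the other three. Origin under its centre, 12 mm above the bench, axes as the rail's. The true notch lies 3 to 8 mm from the flag along y, on either side.
- driver_mid (a point): Red-handled screwdriver 170 mm long lying loose beyond the rail; its middle. Leave alone.
- jar_mid (a point): Amber jar, 48 mm across, 60 mm high, standing past the rail's +y end; its middle. Leave alone.
- gasket_mid (a point): Copper gasket ring, 52 mm across, 8 mm thick, lying past the rail's -y end; its middle. Leave alone.

How it is judged:
By the outcome, as a careful person would: the job done as asked, in the order asked, and still so for the second after the job is handed in, with the robot touching nothing.
It also fails if it takes over 51 s, if anything falls off the work surface, if the arm or the gripper's body presses on something with over 40 N, if the wrist force passes 120 N, or if a joint passes its speed limit or range.

## Working session

There is one attempt and no reset: what is moved stays moved. The work goes in short steps, Python scripts to look and compute and a shell command to move; the robot and the scene stay as the last step left them, time stands still between calls to the robot, and variables do not carry over. Pictures are saved under pics/ and viewed, on a budget of 10 in all, crops included, one or two more only if the job needs it, and the job is handed in when it is done.

```bash
mkdir -p pics; ls; cat > h.py <<'E'
import numpy as np, cv2
from cell import arm, viewer
def cam(n):
    i=viewer.camera_info(n); K=np.array([[i['fx'],0,i['cx']],[0,i['fy'],i['cy']],[0,0,1.]])
    return K,np.array(i['D'],float),np.array(i['rvec'],float),np.array(i['tvec'],float)
def ray(n,uv,z):
    K,D,r,t=cam(n); p=cv2.undistortPoints(np.array(uv,float).reshape(-1,1,2),K,D).reshape(-1,2)
    R=cv2.Rodrigues(r)[0]; c=-R.T@t.ravel(); d=np.c_[p,np.ones(len(p))]@R
    return c+d*((z-c[2])/d[:,2])[:,None]
def proj(n,P):
    K,D,r,t=cam(n); return cv2.projectPoints(np.array(P,float).reshape(-1,1,3),r,t,K,D)[0].reshape(-1,2)
E
python3 - <<'E'
from h import *
for n in("top","scene"):
    im=viewer.read_camera(n); cv2.imwrite(f"pics/{n}0.png",im)
    K,D,r,t=cam(n);print(n,K[0,0],-cv2.Rodrigues(r)[0].T@t.ravel())
a=cv2.imread("pics/top0.png")
cv2.imwrite("pics/top0b.png",cv2.resize(a,(800,600),interpolation=cv2.INTER_CUBIC))
print(arm.get_obs())
E
```

```text
pics
top 483.4093009919039 [0.38464043 0.03210429 1.07156848]
scene 498.14370762922346 [ 1.38752317 -0.14969274  0.6262391 ]
{'clock': 0.1, 'qpos': array([ 1.13487785,  0.4777491 ,  0.0223372 ,  1.556316  , -0.01148951,
        1.10929262, -0.08311292]), 'dq': array([ 1.28804433e-04, -1.71160012e-03, -6.82699738e-04, -1.28677647e-03,
        8.02571599e-04, -2.08062522e-04, -8.16043147e-05]), 'joint_torque': array([ 5.58765430e-03, -5.97755921e+01,  1.61444351e+00, -2.81948680e+01,
        1.28547373e-02,  5.06603887e-03,  2.89676102e-06]), 'eef_pos': array([ 0.21716116, -0.63856961,  0.23041705]), 'ee_rot': array([-3.13996064e+00,  1.26393487e-04,  3.27835589e-01]), 'ft_force': array([ 0.16195256, -0.12879634, -0.99267534]), 'torque': array([-0.01231274,  0.0429122 , -0.00141024]), 'finger_gap': 0.08568026288621321}
```

View pics/top0b.png

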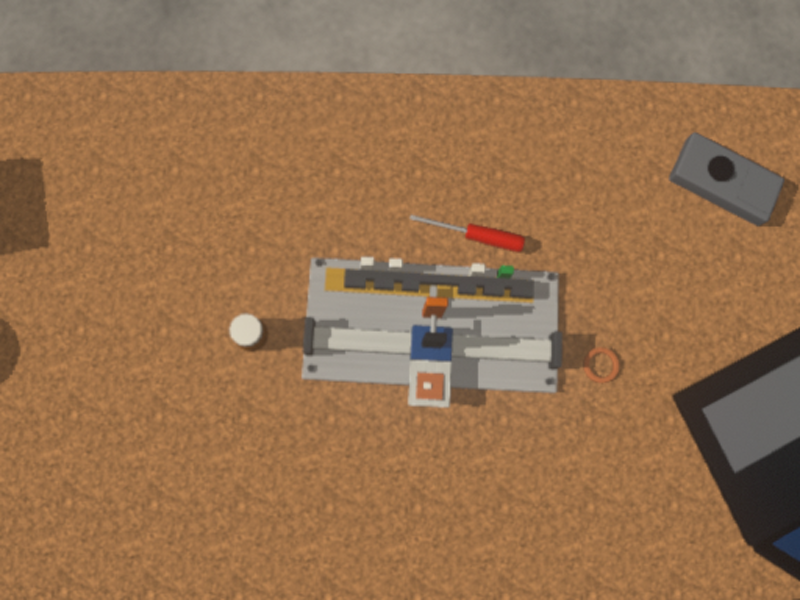

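View pics/scene0.png

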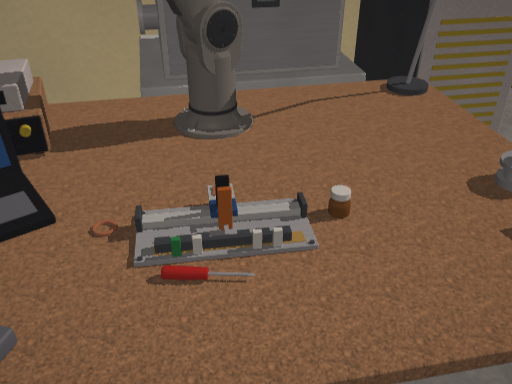

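Top view: plate corners are near (312,258), (560,272), (557,390) and (303,378). The lever is at (435,307), the post at (433,340), and the green flag at (506,271) is the outermost one on the −y side. I'll enlarge this area.

```bash
python3 - <<'E'
import cv2
a=cv2.imread("pics/top0.png")
c=a[155:265,185:367]
cv2.imwrite("pics/c1.png",cv2.resize(c,None,fx=4.39,fy=4.39,interpolation=cv2.INTER_CUBIC)[:600,:800])
E
```

```text
(no output)
```

View pics/c1.png

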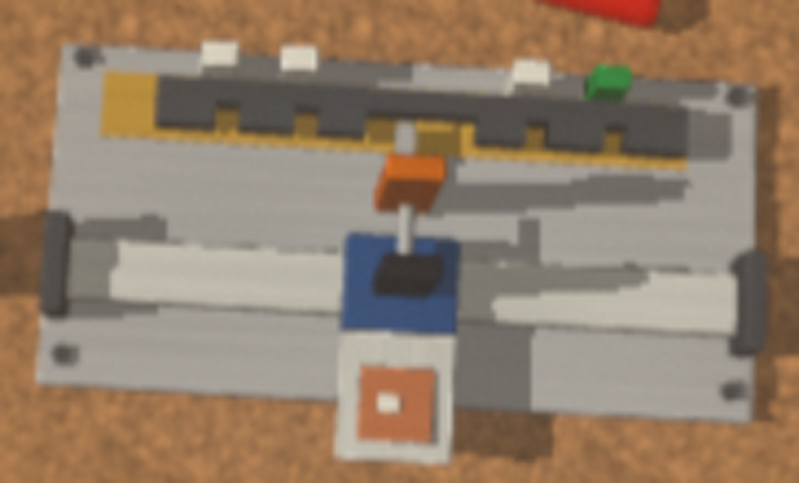

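```bash
python3 - <<'E'
from h import *
from scipy.optimize import least_squares
f=lambda p:np.c_[185+(np.array(p)[:,0]+.5)/4.39-.5,155+(np.array(p)[:,1]+.5)/4.39-.5]
C=ray("top",f([(63,45),(756,86),(750,421),(38,383)]),.012)[:,:2]; print(C.round(4))
print([np.linalg.norm(C[i]-C[(i+1)%4]) for i in range(4)])
yaw=np.arctan2(*(-(C[0]-C[1])[::1]*[1,-1])[:2]); 
d=(C[0]-C[1]+C[3]-C[2]); yaw=np.arctan2(-d[0],d[1]); cen=C.mean(0)
R=np.array([[np.cos(yaw),-np.sin(yaw)],[np.sin(yaw),np.cos(yaw)]])
print("yaw",yaw,"plate centre",cen)
L=lambda uv,z:(ray("top",f(uv),z)[:,:2]-cen)@R
print("guide ends blocks",L([(70,265),(736,303)],.048).round(4))
print("whites/green top",L([(219,43),(298,47),(532,62),(610,72)],.052).round(4))
e=[(157,122),(215,127),(238,128),(295,132),(317,134),(365,138),(475,148),(526,150),(546,151),(604,154),(625,155),(688,160)]
n=np.array([134,104,92,64,52,28,-28,-52,-64,-92,-104,-134])/1000
l=L(e,.034);print(l.round(4).tolist());print("off",(l[:,1]-n).round(4))
print("post top (far/near edges)",L([(383,255),(444,262),(440,293)],.115).round(4),"lever",L([(386,155),(446,160)],.115).round(4))
np.savez("pose",cen=cen,yaw=yaw)
E
```

```text
[[ 0.6491  0.1278]
 [ 0.6324 -0.2304]
 [ 0.4595 -0.2217]
 [ 0.4758  0.1354]]
[np.float64(0.35862255350963623), np.float64(0.17313224502349508), np.float64(0.35742103564634553), np.float64(0.1735461078606885)]
yaw -0.046051510764204655 plate centre [ 0.55421421 -0.04722682]
guide ends blocks [[-0.0316  0.1639]
 [-0.0321 -0.1622]]
whites/green top [[ 0.0825  0.0983]
 [ 0.0828  0.0592]
 [ 0.0822 -0.0572]
 [ 0.0795 -0.0963]]
[[0.0447, 0.1272], [0.0438, 0.0981], [0.044, 0.0866], [0.0436, 0.0581], [0.0432, 0.0471], [0.0426, 0.023], [0.0407, -0.0323], [0.0412, -0.0579], [0.0413, -0.068], [0.0415, -0.0973], [0.0416, -0.1079], [0.0409, -0.1399]]
off [-0.0068 -0.0059 -0.0054 -0.0059 -0.0049 -0.005  -0.0043 -0.0059 -0.004
 -0.0053 -0.0039 -0.0059]
post top (far/near edges) [[-0.0282  0.016 ]
 [-0.0298 -0.012 ]
 [-0.0441 -0.0107]] lever [[ 0.0183  0.0168]
 [ 0.0176 -0.011 ]]
```

```bash
cat >> h.py <<'E'
def pose():
    d=np.load("pose.npz");c=d['cen'];y=float(d['yaw']);return c,y,np.array([[np.cos(y),-np.sin(y)],[np.sin(y),np.cos(y)]])
def delta(P,yaw,o=None):
    o=o or arm.get_obs(); r,p,w=o['ee_rot']
    Rt=np.array([[np.cos(w),np.sin(w),0],[np.sin(w),-np.cos(w),0],[0,0,-1]])
    return Rt.T@(np.array(P)-o['eef_pos']), w-yaw
E
python3 - <<'E'
from h import *
c,y,R=pose()
f=lambda p:np.c_[185+(np.array(p)[:,0]+.5)/4.39-.5,155+(np.array(p)[:,1]+.5)/4.39-.5]
print("pawl",(ray("top",f([(395,128),(416,128)]),.03)[:,:2]-c)@R, "rod",(ray("top",f([(397,230),(412,230)]),.06)[:,:2]-c)@R)
h=c+R@[-.012,.0025]; print("pregrasp",h)
print(delta([*h,.20],np.pi/2+y), delta([*h,.20],-np.pi/2+y))
E
```

```text
pawl [[ 0.04943055  0.00799568]
 [ 0.05005257 -0.00256314]] rod [[-0.00724897  0.00661162]
 [-0.00683569 -0.00064506]]
pregrasp [ 0.54234202 -0.04417704]
(array([ 0.49925345, -0.45802961,  0.03041705]), np.float64(-1.1969092265308932)) (array([ 0.49925345, -0.45802961,  0.03041705]), np.float64(1.9446834270589))
```

```bash
python3 -m handwheel '[[[1,0.02,-0.02,-0.05,0],[1,0.05,-0.045,-0.08,-0.1],[1,0.09,-0.085,-0.09,-0.25],[1,0.13,-0.12,-0.09,-0.4],[1,0.17,-0.156,-0.09,-0.55],[1,0.21,-0.193,-0.08,-0.7],[1,0.25,-0.229,-0.07,-0.85],[1,0.29,-0.266,-0.05,-1.0],[1,0.33,-0.303,-0.03,-1.1],[1,0.37,-0.34,-0.02,-1.197]]]'; python3 - <<'E'
from h import *
c,y,R=pose();h=c+R@[-.012,.0025];o=arm.get_obs();print(delta([*h,.14],np.pi/2+y),o['qpos'])
E
```

```text
clock: 1.35
eef_pos: [0.458, -0.1963, 0.2501]
ee_rot: [-3.14, -0.0, 1.528]
ft_force: [0.7, -0.3, -0.4]
finger_gap: 0.0854
(array([0.15565386, 0.07774654, 0.11010797]), np.float64(0.0029746472546174907)) [ 0.65800824  0.19720504 -0.42840229  1.92251378  0.09427636  1.04282165
  0.14614846]
```

```bash
python3 -m handwheel '[[[1,0.04,0.02,0.0,0],[1,0.08,0.04,0.02,0],[1,0.12,0.06,0.05,0],[1,0.145,0.072,0.08,0.003],[1,0.155,0.077,0.09,0.003],[1,0.155,0.077,0.09,0.003],[1,0.155,0.077,0.09,0.003],[1,0.155,0.077,0.09,0.003],[1,0.155,0.077,0.09,0.003],[1,0.155,0.077,0.09,0.003]]]'; python3 - <<'E'
from h import *
c,y,R=pose();h=c+R@[-.012,.0025];o=arm.get_obs();print(delta([*h,.066],np.pi/2+y))
K=(slice(155,265),slice(185,367))
a=viewer.read_camera("top");s=viewer.read_camera("scene");cv2.imwrite("pics/s1.png",s);cv2.imwrite("pics/t1.png",a)
c1=cv2.resize(a[155:265,185:367],(800,484),interpolation=2)[:, :]
c2=cv2.resize(s[130:270,110:340],(800,487),interpolation=2)
cv2.imwrite("pics/c2.png",cv2.resize(np.vstack([c1,c2]),(494,600),interpolation=3) if 0 else c2)
E
```

```text
clock: 2.6
eef_pos: [0.5423, -0.0472, 0.1616]
ee_rot: [3.141, 0.0, 1.521]
ft_force: [0.5, -0.9, -0.3]
finger_gap: 0.0853
(array([ 2.99144869e-03, -5.77016000e-05,  9.56420548e-02]), np.float64(-0.003575527389783506))
```

View pics/c2.png

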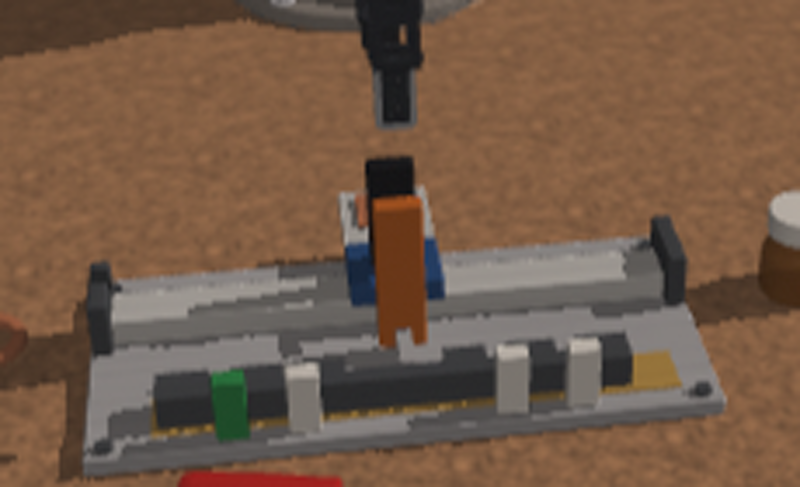

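The gripper is right above the post and lever: post top at (390,160), lever top at (398,200), fingertips at (395,127). I'll cross-check with the scene camera by projecting the expected lever corners.

```bash
python3 - <<'E'
from h import *
c,y,R=pose()
for x,z in((.0175,.115),(.0055,.115),(-.0345-.006,.115),(-.0285,.115)):
  P=[[*(c+R@[x,v]),z] for v in(-.0115,.0165)]
  print(x,((proj("scene",P)-[110,130]+.5)*3.478).round(1).tolist(), ((proj("top",P)-[185,155])*4.39).round().tolist())
E
```

```text
0.0175 [[375.2, 207.3], [425.3, 203.3]] [[445.0, 159.0], [385.0, 155.0]]
0.0055 [[373.3, 196.1], [422.9, 192.2]] [[444.0, 184.0], [384.0, 181.0]]
-0.0405 [[366.4, 155.3], [414.1, 151.7]] [[440.0, 283.0], [379.0, 280.0]]
-0.0285 [[368.2, 165.6], [416.3, 161.9]] [[441.0, 257.0], [380.0, 254.0]]
```

```bash
python3 -m handwheel '[[[1,0.002,0,0.02,-0.003],[1,0.002,0,0.045,-0.003],[1,0.002,0,0.07,-0.003],[1,0.002,0,0.088,-0.003],[1,0.002,0,0.096,-0.003],[1,0.002,-0.003,0.096,-0.003],[1,0.002,-0.006,0.096,-0.003],[1,0.002,-0.006,0.096,-0.003],[1,0.002,-0.006,0.096,-0.003],[1,0.002,-0.006,0.096,-0.003]]]'; python3 - <<'E'
from h import *
c,y,R=pose();h=c+R@[-.018,.0025];o=arm.get_obs();print(delta([*h,.066],np.pi/2+y))
E
```

```text
clock: 3.95
eef_pos: [0.5365, -0.0445, 0.0655]
ee_rot: [3.141, 0.0, 1.525]
ft_force: [0.2, 0.1, -0.1]
finger_gap: 0.0854
(array([ 0.00063607, -0.00022949, -0.0004554 ]), np.float64(-0.00011203073204058))
```

```bash
python3 -m handwheel '[[[0.7,0,0,0,0],[0.62,0,0,0,0],[0.56,0,0,0,0],[0.5,0,0,0,0],[0.45,0,0,0,0],[0.45,0,0,0,0],[0.45,0,0,0,0],[0.45,0,0,0,0],[0.45,0,0,0,0],[0.45,0,0,0,0]]]'
```

```text
clock: 5.2
eef_pos: [0.5375, -0.0442, 0.0675]
ee_rot: [3.139, 0.001, 1.525]
ft_force: [-8.1, 0.2, 20.3]
finger_gap: 0.043
```

```bash
python3 -m handwheel '[[[0.45,0,0,-0.001,0],[0.45,-0.005,0,-0.002,0],[0.45,-0.015,0,-0.002,0],[0.45,-0.03,0,-0.002,0],[0.45,-0.045,0,-0.002,0],[0.45,-0.06,0,-0.002,0],[0.45,-0.075,0,-0.002,0],[0.45,-0.09,0,-0.002,0],[0.45,-0.1,0,-0.002,0],[0.45,-0.106,0,-0.002,0]]]'; python3 -m handwheel '[[[0.45,0,0,0,0],[0.45,0,0,0,0],[0.45,0,0,0,0],[0.45,0,0,0,0],[0.45,0,0,0,0],[0.45,0,0,0,0],[0.45,0,0,0,0],[0.45,0,0,0,0],[0.45,0,0,0,0],[0.45,0,0,0,0]]]'; python3 - <<'E'
from h import *
c,y,R=pose();o=arm.get_obs();print("tcp rail",(o['eef_pos'][:2]-c)@R)
a=viewer.read_camera("top");s=viewer.read_camera("scene");cv2.imwrite("pics/s2.png",s);cv2.imwrite("pics/t2.png",a)
v=np.vstack([cv2.resize(a[165:215,245:365],(720,300),interpolation=2),cv2.resize(s[185:265,125:245],(450,300),interpolation=2)[:, :].copy() if 0 else cv2.resize(s[200:260,130:274],(720,300),interpolation=2)])
cv2.imwrite("pics/c3.png",v)
E
```

```text
clock: 6.45
eef_pos: [0.5322, -0.1516, 0.0677]
ee_rot: [3.14, 0.0, 1.524]
ft_force: [1.9, 0.8, 5.5]
finger_gap: 0.0433
clock: 7.7
eef_pos: [0.5322, -0.1513, 0.0677]
ee_rot: [3.14, 0.001, 1.524]
ft_force: [1.9, -1.7, 5.8]
finger_gap: 0.0433
tcp rail [-0.01720673 -0.10495505]
```

View pics/c3.png

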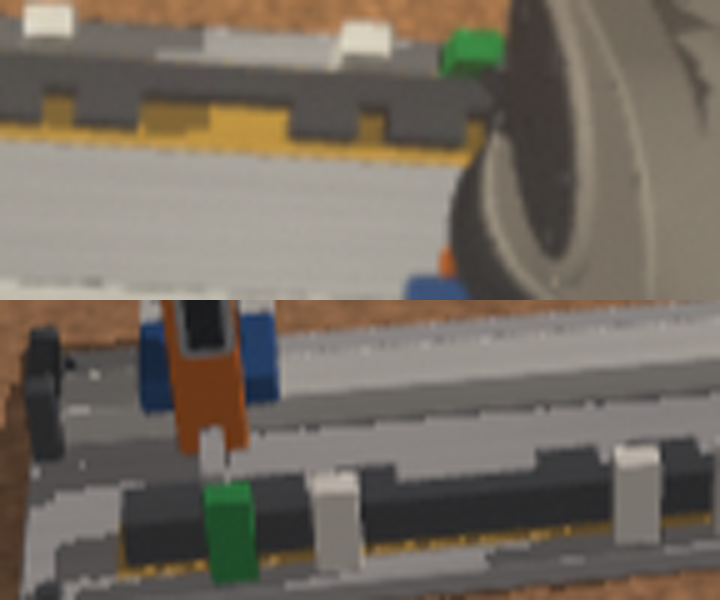

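Scene picture: the carriage followed. The pawl shows at about (212,450) in the lower half, just left of the green tab, and the lever is squeezed. By measurement it sits about 1.2 mm past the estimated notch centre. I'll shift back and let the lever out partly. If the pawl drops, the lever will press on the finger at a 64 mm gap.

```bash
python3 -m handwheel '[[[0.45,0.0012,0,0,0],[0.45,0.0012,0,0,0],[0.45,0.0012,0,0,0],[0.53,0.0012,0,0,0],[0.6,0.0012,0,0,0],[0.66,0.0012,0,0,0],[0.71,0.0012,0,0,0],[0.75,0.0012,0,0,0],[0.75,0.0012,0,0,0],[0.75,0.0012,0,0,0]]]';python3 - <<'E'
from h import *
c,y,R=pose();o=arm.get_obs();print("tcp rail",(o['eef_pos'][:2]-c)@R)
s=viewer.read_camera("scene");cv2.imwrite("pics/s3.png",s)
cv2.imwrite("pics/c4.png",cv2.resize(s[160:260,130:263],(798,600),interpolation=2))
E
```

```text
clock: 9.05
eef_pos: [0.5311, -0.1495, 0.0663]
ee_rot: [-3.14, -0.0, 1.525]
ft_force: [8.8, -1.2, -5.1]
finger_gap: 0.0639
tcp rail [-0.01839233 -0.10321306]
```

View pics/c4.png

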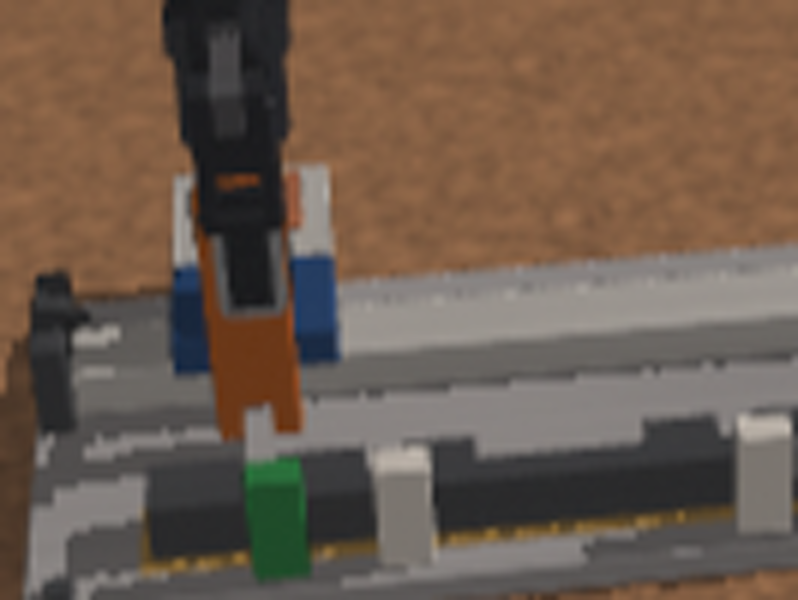

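The +8.8 N on the tool, with the finger at about 4 mm of lever travel, means the lever is out past the land position (7 mm), so the pawl is dropping into the notch. I'll check again at a wider gap, then release fully.

```bash
python3 -m handwheel '[[[0.77,0,0,0,0],[0.79,0,0,0,0],[0.805,0,0,0,0],[0.805,0,0,0,0],[0.805,0,0,0,0],[0.805,0,0,0,0],[0.805,0,0,0,0],[0.805,0,0,0,0],[0.805,0,0,0,0],[0.805,0,0,0,0]]]'; python3 -m handwheel '[[[0.87,0,0,0,0],[0.94,0,0,0,0],[1,0,0,0,0],[1,0,0,0,0],[1,0,0.003,0,0],[1,0,0.006,0,0],[1,0,0.006,0,0],[1,0,0.006,0,0],[1,0,0.006,0,0],[1,0,0.006,0,0]]]'
```

```text
clock: 10.35
eef_pos: [0.5306, -0.1494, 0.0661]
ee_rot: [-3.139, -0.0, 1.525]
ft_force: [8.0, -0.9, -4.6]
finger_gap: 0.0686
clock: 11.6
eef_pos: [0.5375, -0.1495, 0.0673]
ee_rot: [3.142, 0.0, 1.525]
ft_force: [0.3, 0.8, 0.4]
finger_gap: 0.0853
```

```bash
python3 -m handwheel '[[[1,0,0,-0.015,0],[1,0,0,-0.04,0],[1,0,0,-0.08,0],[1,0,0,-0.12,0],[1,0,0,-0.16,0],[1,-0.04,0,-0.19,0],[1,-0.09,0,-0.2,0],[1,-0.14,0,-0.2,0],[1,-0.19,0,-0.2,0],[1,-0.24,0,-0.2,0]]]'; python3 - <<'E'
from h import *
a=viewer.read_camera("top");s=viewer.read_camera("scene");cv2.imwrite("pics/s4.png",s);cv2.imwrite("pics/t4.png",a)
cv2.imwrite("pics/c5.png",np.vstack([cv2.resize(a[155:265,185:367],(720,300),interpolation=2) if 0 else cv2.resize(a[155:255,265:385],(720,300),interpolation=2)*1,cv2.resize(s[160:260,110:350],(720,300),interpolation=2)]))
E
```

```text
clock: 12.85
eef_pos: [0.5263, -0.3906, 0.2687]
ee_rot: [3.14, 0.0, 1.525]
ft_force: [1.0, -0.1, 0.4]
finger_gap: 0.0855
```

View pics/c5.png

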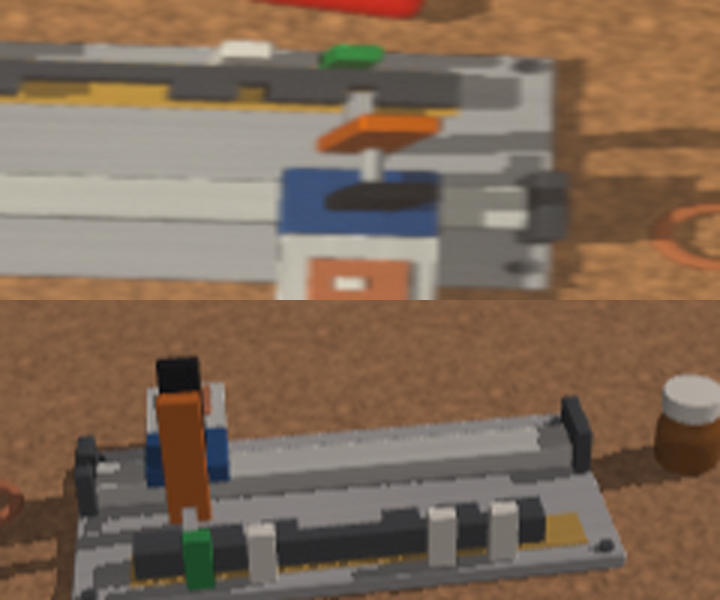

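Top half: the pawl at (360,95) sits in the notch by the green tab. I'll compare the lever's position with projections for dropped and on-land, using the orange pixels.

```bash
python3 - <<'E'
from h import *
from scipy.ndimage import label
c,y,R=pose()
a=cv2.imread("pics/t4.png").astype(int);b=cv2.imread("pics/top0.png").astype(int)
def m(a,x0,x1):
    s=a[175:205,x0:x1]; k=(s[...,2]>140)&(s[...,0]<70)&(s[...,1]<120)&(s[...,2]-s[...,1]>85)
    l,n=label(k); k=l==np.argmax(np.bincount(l.ravel())[1:])+1
    v,u=np.nonzero(k); return u.min()+x0,u.max()+x0,v.min()+175,v.max()+175,k.sum()
print(m(b,265,295),m(a,312,345))
for n,x,yy in(("start",.0175,.0026),("dropped",.0175,-.1033),("land",.0105,-.1033)):
    print(n,proj("top",[[*(c+R@[x,yy+d]),.115] for d in(.014,-.014)]).round(1).tolist())
print((a[190:198,325:339,2]).tolist())
E
```

```text
(np.int64(273), np.int64(285), np.int64(191), np.int64(194), np.int64(50)) (np.int64(325), np.int64(336), np.int64(194), np.int64(197), np.int64(46))
start [[272.6, 190.3], [286.4, 191.1]]
dropped [[324.6, 193.3], [338.3, 194.1]]
land [[324.6, 196.7], [338.2, 197.5]]
[[164, 158, 111, 85, 81, 83, 81, 77, 75, 75, 78, 79, 80, 82], [163, 160, 134, 113, 110, 111, 110, 104, 101, 102, 109, 131, 134, 133], [168, 160, 140, 128, 126, 126, 123, 124, 124, 121, 132, 172, 180, 180], [185, 172, 164, 156, 154, 151, 149, 150, 150, 144, 147, 172, 179, 173], [208, 192, 191, 191, 190, 187, 186, 184, 183, 181, 178, 179, 173, 151], [213, 195, 193, 193, 192, 191, 190, 190, 189, 188, 187, 185, 176, 147], [213, 194, 193, 194, 193, 192, 192, 191, 190, 190, 189, 189, 179, 146], [205, 190, 191, 191, 191, 189, 189, 188, 188, 189, 189, 187, 180, 148]]
```

```bash
python3 -c "
from cell import arm
print(arm.get_obs()['dq'].round(3)); print(arm.sign_off())"
```

```text
[-0.04  -0.027 -0.066  0.054 -0.036 -0.001 -0.047]
the job is handed in; nothing more can be done
None
```

The carriage is parked at the green-flag notch with its pawl down, and I handed the job in at about 13 s of robot time. `sign_off` reported no verdict.

**What I did:** I gripped the lever against the post and slid the carriage about 105 mm in −y with the lever held squeezed. I then eased the lever out at rail y ≈ −103 mm, about 5 mm from the nominal −98 mm. It dropped at the first try, so I didn't need to feel along the rack. After that I opened the gripper and backed away.

**Checks that agreed:**
- **Lever force:** the lever still pressed the finger with about 8 N at 64 and 69 mm openings. With the pawl resting on a land it would not have reached the finger.
- **Final top picture:** the lever edge moved 3 pixels, as predicted for a dropped pawl. A pawl on a land would have shown about 6 to 7.
- **Force on the tool:** it returned to about zero after release. The highest reading was about 22 N in total, mostly vertical, while closing the grip. Readings come only at the end of each move, so a brief peak in between would not show.

**Not fully checked:**
- I did not push the carriage sideways to test the lock.
- The gap read 43 mm while squeezed, against the 45 mm given; I put that down to the pads compressing.
- The arm was still settling slightly when I handed in, in free air and about 0.24 m clear of the carriage along the rail.
- I never touched the jar, gasket or screwdriver; I did not compare their positions numerically before and after.

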